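Morning temperature check of chilled portion pots with a surface thermometer

TASK

Take the surface thermometer from its rest and check the three chilled pots in allergen order: the free-from pot (green lid) first, then the plain dairy pot (blue lid), then the nut pot (red lid). On each, set the thermometer's foot squarely on the white spot in the middle of the sloping foil lid, press gently until the sprung foot is about half-way in, never so hard that the foil could burst, and keep it there for at least one full second. Then hang the thermometer back in its rest and leave everything else where it stands.

Things in the scene. Friction and masses are not known exactly. Their poses are not given: they have to be found in the camera images.
- probe: Surface thermometer, 0.1 to 0.2 kg, hanging upright and loose in the fork of its rest. Origin on its axis at the underside of the black collar (34 mm across, 6 mm thick) it hangs by; z runs up the handle. Below the collar: a sleeve 10 mm across and 12 mm long, a steel stem 8 mm across, then a copper foot.
- probe_handle (a point): Middle of the thermometer's yellow box-shaped handle, on its axis, 56 mm above the probe's origin. The handle measures 28 mm along the probe's x, 24 mm along its y, and runs from 6 to 106 mm above the probe's origin.
- probe_tip (a point): Centre of the flat underside of the copper foot, 100 mm below the probe's origin on its axis while relaxed. The foot is a disc 14 mm across on a spring: it slides up into the stem by at most 8 mm, 1 N per mm, no preload (half-way in = 4 mm = 4 N; past 8 mm it is solid). A reading counts only with 1.5 to 7 N between foot and lid.
- rest: Fixed steel stand of the thermometer. Origin at the underside of its foot plate, straight below where the thermometer's axis hangs; z up. The foot plate is 10 mm thick, x = -38 to 62, y = -43 to 43 mm. An upright post 40 mm wide stands at x = 40 to 50 mm and carries the fork; it is no higher than the prongs.
- rest_seat (a point): Middle of the rest's fork, 138 mm above the rest's origin, level with the tops of its two prongs; the probe's origin lies here when hung up (within a few mm along the slot). The slot between the prongs is 16 mm wide, centred on the rest's y = 0, open towards its -x, closed at x = 38 mm; the collar lies on the prongs.
- rest_lip (a point): Middle of the fork's open end, 34 mm towards the rest's -x from rest_seat. Each prong carries a lip here, 4 mm long and 4 mm high. To take the thermometer out, lift it straight up past the lips, then draw it out along the rest's -x; to hang it up, do the reverse.
- well_green: Well with the GREEN-lidded pot. Origin: centre of its round mouth (92 mm across). z points out along the pot's axis, square to the lid, leaning 30 degrees from vertical to the dispenser's front; y level along the row. Flat lid 75 mm across, centred on z, with a white spot 16 mm across in its middle. Lid face is 6 to 22 mm beyond the origin along z: differs, not measured, feel for it.
- well_blue: Well with the BLUE-lidded pot, otherwise like well_green: origin at the centre of the mouth, z out along the pot's axis. Each lid stands out by its own unknown 6 to 22 mm, depending on what is stacked under the pot. The pots do not give way under a light press; the foil bursts above 15 N.
- well_red: Well with the RED-lidded pot, otherwise like well_green: origin at the centre of the mouth, z out along the pot's axis, lid face 6 to 22 mm beyond the origin. The three wells stand in a row, 100 mm apart, about 127 mm above the counter; which colour is in which place changes.
- dispenser: The chilled portion dispenser, a fixed wedge-shaped steel cabinet, 170 mm deep (x), 330 mm wide (y). Origin at the centre of its underside; front towards -x. Its top slopes 30 degrees, from 71 mm high in front to 169 mm at the back. The wells are set in the slope.
- tray: Black breakfast tray with a woven mat and a plate with a slice of bread, 440 x 320 mm, rim 22 mm high; fixed. Origin at the centre of its underside.
- milk_jug: Bystander: steel milk jug on the tray, 80 mm across, 78 mm high. Origin under its centre.
- juice_jar: Bystander: glass jar of orange juice with a glass stopper on the tray, 66 mm across, 107 mm high. Origin under its centre.
- fruit_jar: Bystander: smaller glass jar of fruit on the tray, 62 mm across, 90 mm high. Origin under its centre.
- cereal_jar: Bystander: low cereal jar with a white lid on the tray, 100 mm across, 77 mm high. Origin under its centre.
- butter_1: Bystander: yellow-lidded butter portion on the counter in front of the dispenser, 52 x 42 x 17 mm. Origin under its centre.
- butter_2: Bystander: a second butter portion like butter_1.
- wipes: Bystander: white and blue tub of probe wipes behind the rest, 74 mm across, 134 mm high. Origin under its centre.
There are look-alikes about, which are no part of the job. Leave any pink look-alike of the rest alone. Of the things like the probe, leave any that is purple; of the rest the smaller one is meant.

How it is judged:
By the outcome, as a careful person would: the job done as asked, in the order asked, and still so for the second after the job is handed in, with the robot touching nothing.
It also fails if it takes over 72 s, if anything falls off the work surface, if the arm or the gripper's body presses on something with over 40 N, if the wrist force passes 120 N, or if a joint passes its speed limit or range.

ROBOT

A 6-joint arm with a two-finger parallel gripper is mounted at the origin on the work surface. World frame = base frame: x ahead of the robot, y to its left, z up, the work surface at z = 0. Lengths are in mm, angles in rad, forces in N, time in s.
With the tool pointing down it reaches from about 400 to 925 mm from the base axis. Payload 12.5 kg.
Tool frame: the origin (TCP) lies midway between the tips of the shut fingers; the grasp point (between the pads) lies 19 mm behind it; z points along the fingers, y is the line along which they close (so a half turn about z gives the same grasp; the last joint's range is limited). The gripper opens to 95 mm and grips with 3 to 60 N. Pads are 20 mm wide; open, the fingers measure 119 mm over their backs; the gripper's body (75 mm by 180 mm) begins 59 mm behind the grasp point.
Start: joints at [-1.411, 0.491, 1.559, -0, 1.092, -0.106], TCP at [164.198, -603.064, 214.661] pointing down, gripper open.
Joint ranges: [-3.1, 3.1], [-0.84, 2.19], [0.05, 2.79], [-1.13, 4.28], [0.06, 2.93], [-2.69, 2.69]. Speed limits (rad/s): [2.22, 2.22, 2.79, 3.14, 3.14, 3.14].

INTERFACE

Orientations are given as [roll, pitch, yaw] about the fixed x, y, z axes, in that order (R = Rz(yaw) Ry(pitch) Rx(roll)).
In Python, from cell import env gives the robot as it stands.
- The arm moves only by the shell command python3 -m inch 'ROWS'. ROWS is JSON, a list of rows, each a list of 7 numbers: the turn, a rotation vector about the tool's x, y, z in rad, then the shift along the tool's x, y, z in cm, then the closure, from -1 (fully open) to 1 (shut). A call has 1 to 20 rows; each row shifts and turns the commanded pose from where the row before left it, along the tool's axes as they then stand; what a row does not reach is not made up. A row lasts 1/8 s, in which the tool goes at most 62.5 mm and 10.7 degrees, less where a joint would pass 70% of its speed; a pose out of reach is approached as far as the arm can. A call with a gripper value outside its range is refused whole. The fingers move at their own pace and stop on an object; the grip force is fixed at half the most. Time passes only in rows, so rows that do not move let the fingers close. It gives the time, the measured TCP pose, the force, the opening and the grip force at its end, in the units of the state.
- env.state(): the state, without advancing time (a new reading comes with each control period).
- env.read_camera(name): name is "scene" or "top" or "wrist"; returns a dict with "img" (384x512x3 uint8, red, green, blue), "depth" (384x512 float32, mm along the optical axis (not along the pixel's ray), 0 where there is no reading), "fx", "fy", "cx", "cy" (pixels), "position" and "orientation" of the camera in the world. Camera axes: x right, y down, z forward; pixel columns grow to the right and rows downward; lengths in mm; the calibration is good to about 2 mm. A picture is of the moment at which its call begins.
- env.job_done(): hands the job in; it is judged then, once.
Trained networks look in a picture, given as the dict that the camera call returned (one of the last four; its "shot" number tells which), for a name from the list of things; names that differ only in an ending like _2 or _b are one class to them, and where a whole thing is asked for, a point or a joint stands for the part that bears it (a point fixed in the world has none). Each returns a list of dicts, best first, with "score" (0 to 1); they miss things now and then, are a little off and sometimes report something else, mostly with a low value. They report only what shows in the picture. A call takes as long as a camera call. They do not tell look-alikes from the thing itself.
- env.find_in(picture, target): "centre" ([x, y, z] in mm, in the coordinates of the camera as it stood for that picture, good to about 4 mm: the middle of the surface that is visible of it).
- env.trace(picture, target): "mask" (384x512 bool, what is visible of it).
The state is a dict: "t": time; "joints": joint angles; "qvel": joint speeds; "tau": joint torques, N m; "eef_pos": TCP position; "tcp_rot": TCP orientation; "ft_force": force on the tool from outside, world axes, zero at the start; "moment": the same for the moment, N m; "opening": opening from 0.0 (shut) to 1.0 (fully open); "grip_force": force on a finger pad.
Only numpy, scipy, OpenCV 4.12 (cv2) and the standard library are available. Lean on these libraries where they do the work, as an engineer would, in place of code of your own. Each camera call takes 0.05 s, during which the arm holds its last target. There are 200 camera calls.

## Working session

There is one attempt and no reset: what is moved stays moved. The work goes in short steps, Python scripts to look and compute and a shell command to move; the robot and the scene stay as the last step left them, time stands still between calls to the robot, and variables do not carry over. Pictures are saved under pics/ and viewed, at most 13 in all, crops included, and the job is handed in when it is done.

```bash
ls; mkdir -p pics
cat > h.py <<'E'
import numpy as np, cv2
from scipy.spatial.transform import Rotation as R
from cell import env
def cam(n):
    return env.read_camera(n)
def T(p):
    o=np.array(p["orientation"],float)
    return (R.from_euler('xyz',o).as_matrix() if o.size==3 else o.reshape(3,3)), np.array(p["position"],float)
def w(p,c):
    r,t=T(p); return r@np.array(c)+t
def cloud(p):
    d=p["depth"]; v,u=np.mgrid[:384,:512]
    c=np.stack([(u-p["cx"])*d/p["fx"],(v-p["cy"])*d/p["fy"],d],-1)
    r,t=T(p); return c@r.T+t
def px(p,x):
    r,t=T(p); c=r.T@(np.array(x)-t); return np.round([c[0]/c[2]*p["fx"]+p["cx"],c[1]/c[2]*p["fy"]+p["cy"]])
E
python3 - <<'E'
from h import *
ims=[]
print(env.state())
for n in ["scene","top"]:
    p=cam(n); print(n,p["position"],p["orientation"],p["fx"])
    ims.append(p["img"])
    for t in ["probe","probe_handle","rest","rest_seat","rest_lip","well_green","well_blue","well_red","dispenser","wipes"]:
        for f in env.find_in(p,t):
            x=w(p,f["centre"]); print(t,round(f["score"],2),x.round(),px(p,x))
    cv2.imwrite(f"pics/{n}1.png",cv2.resize(p["img"][:,:,::-1],(800,600)))
E
```

```text
pics
{'t': 0.0, 'joints': array([-1.41058626e+00,  4.91566729e-01,  1.55946107e+00,  5.08766904e-06,
        1.09170701e+00, -1.05592551e-01]), 'qvel': array([-0.00110141, -0.00117043, -0.00131779, -0.00040085,  0.0015369 ,
       -0.00105678]), 'tau': array([-1.59080631e-03, -6.12656665e+01, -2.58182520e+01,  6.91985758e-02,
        4.81653807e-02, -1.17210602e-04]), 'eef_pos': array([ 164.16463121, -602.79408182,  214.05329531]), 'tcp_rot': array([-3.14045733e+00, -1.24866929e-04,  2.65800196e-01]), 'ft_force': array([ 0.34989385, -0.47389396,  0.37636352]), 'moment': array([0.04288668, 0.05167122, 0.08341459]), 'grip_force': 0.0, 'opening': 1.0014251968296564}
scene [ 897.73840686 -430.43657027 1103.53926902] [-2.64413374  0.00654621  0.9514556 ] 437.94830643686623
probe 0.8 [ 538. -162.  210.] [256. 201.]
probe 0.58 [ 645. -258.  262.] [249. 252.]
probe 0.57 [ 557. -258.  171.] [227. 236.]
probe_handle 0.85 [ 557. -261.  172.] [226. 237.]
probe_handle 0.74 [ 538. -165.  211.] [255. 201.]
probe_handle 0.61 [ 641. -255.  260.] [249. 250.]
rest 0.7 [587. 245. 140.] [392. 145.]
rest 
[... 878 characters left out ...]
 186.] [296. 158.]
probe_handle 0.73 [ 529. -156.  232.] [265. 158.]
probe_handle 0.65 [ 625. -253.  263.] [298. 126.]
probe_handle 0.55 [ 543. -253.  195.] [295. 157.]
rest 0.83 [ 523. -154.   10.] [262. 174.]
rest 0.72 [ 337. -123.   11.] [252. 225.]
rest_seat 0.7 [ 528. -152.   10.] [262. 172.]
rest_lip 0.83 [ 527. -150.   10.] [261. 172.]
rest_lip 0.75 [ 338. -125.   10.] [253. 225.]
well_green 0.79 [576. 152. 146.] [171. 147.]
well_green 0.33 [602. 149. 135.] [173. 141.]
well_blue 0.87 [582.  52. 137.] [201. 147.]
well_red 0.75 [578. 246. 137.] [143. 147.]
well_red 0.67 [ 488. -549.   86.] [379. 183.]
dispenser 0.92 [602. 151. 135.] [172. 141.]
wipes 0.78 [ 708. -143.  131.] [261. 113.]
```

View pics/scene1.png

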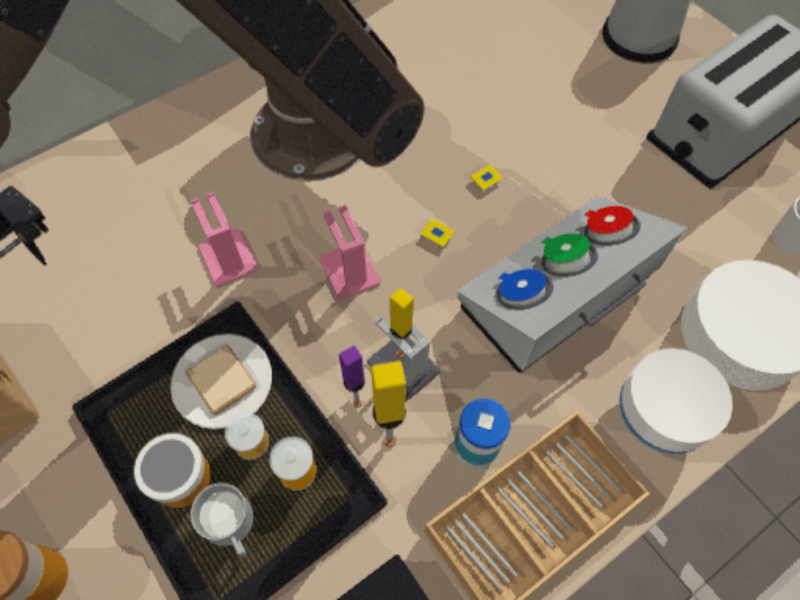

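View pics/top1.png

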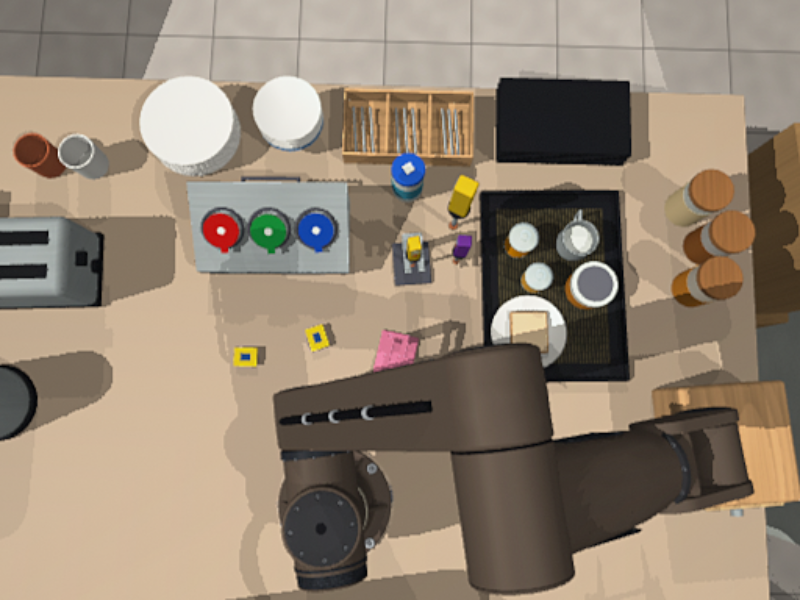

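The scene image (800x600) shows a yellow thermometer hanging in the grey steel rest at about (401,313). A purple one stands at (352,370), a bigger yellow one at (388,395), and two pink rests at (225,240) and (350,250). The lids, left to right, are blue (523,287), green (567,250) and red (610,221). The probe meant is the smaller yellow one, at about (401,313). I'll confirm that in a crop and measure it.

Run:
```python
from h import *
p=cam("scene"); c=p["img"][180:310,190:330]; cv2.imwrite("pics/crop1.png",cv2.resize(c[:,:,::-1],(700,650),interpolation=cv2.INTER_CUBIC))
for n in ["scene","top"]:
    p=cam(n) if n!="scene" else p
    X=cloud(p); im=cv2.cvtColor(p["img"],cv2.COLOR_RGB2HSV); h,s,v=im[...,0],im[...,1],im[...,2]
    print(n)
    yel=(h>20)&(h<33)&(s>180)&(v>90)
    k,lab,st,ce=cv2.connectedComponentsWithStats(yel.astype(np.uint8))
    for i in range(1,k):
        if st[i,4]<25: continue
        q=X[lab==i]; q=q[(q[:,2]>100)]
        if len(q)<20: continue
        zt=np.percentile(q[:,2],97); tp=q[q[:,2]>zt-5]
        print("yel",ce[i].round(),st[i,4],"lo",np.percentile(q,3,axis=0).round(),"hi",np.percentile(q,97,axis=0).round(),"top",zt.round(),tp.mean(0).round(1),np.ptp(tp,axis=0).round())
    # dispenser plane + spots
    m=(X[...,0]>480)&(X[...,0]<700)&(X[...,1]>-30)&(X[...,1]<330)&(X[...,2]>50)&(X[...,2]<200)
    g=m&(s<60)
    q=X[g]; 
    for it in range(8):
        cc=q.mean(0); nn=np.linalg.svd(q-cc,full_matrices=False)[2][2]; nn*=np.sign(nn[2]); 
        q=X[g]; q=q[abs((q-cc)@nn)<max(3,30-5*it)]
    print("plane n",nn.round(3),"ang",np.degrees(np.arccos(nn[2])).round(1),"c",cc.round(1),"d",(nn@cc).round(1),"n",len(q))
    for nm,hm in [("green",(h>45)&(h<80)),("blue",(h>100)&(h<130)),("red",(h<8)|(h>172))]:
        l=(m&hm&(s>120)&(v>50)).astype(np.uint8)
        k,lab,st,ce=cv2.connectedComponentsWithStats(l); i=1+np.argmax(st[1:,4])
        cnt=max(cv2.findContours((lab==i).astype(np.uint8),0,1)[0],key=cv2.contourArea)
        f=np.zeros_like(l); cv2.drawContours(f,[cnt],-1,1,-1)
        sp=(f>0)&(s<70)&(v>130)
        q=X[(lab==i)]; off=np.median((q-cc)@nn)
        ss=X[sp]; print(nm,st[i,4],"lid med",np.median(q,axis=0).round(1),"off plane",off.round(1),"spot",sp.sum(),ss.mean(0).round(1) if len(ss) else None)
```

```text
scene
yel [256. 200.] 352 lo [ 523. -170.  155.] hi [ 548. -148.  246.] top 246.0 [ 533.2 -158.1  244.6] [28. 25.  6.]
yel [248. 250.] 729 lo [ 620. -275.  168.] hi [ 655. -236.  300.] top 300.0 [ 636.9 -254.5  305.5] [286. 201. 809.]
plane n [-0.499 -0.01   0.867] ang 29.9 c [601.3 135.1 131.6] d -187.3 n 4053
green 406 lid med [573.4 148.4 145.9] off plane 26.5 spot 20 [570.6 150.5 145.1]
blue 438 lid med [580.2  49.3 136.5] off plane 15.4 spot 20 [578.6  50.9 135.8]
red 394 lid med [572.2 248.5 141.6] off plane 22.7 spot 17 [571.2 250.  142.2]
top
yel [296. 125.] 304 lo [ 612. -268.  173.] hi [ 650. -229.  301.] top 301.0 [ 621.  -246.3  337.4] [ 419.  146. 1202.]
yel [264. 158.] 90 lo [ 519. -168.  165.] hi [ 545. -145.  247.] top 247.0 [ 534.  -155.8  244.5] [26. 22.  5.]
plane n [-0.503 -0.01   0.864] ang 30.2 c [591.4 149.6 124.5] d -191.6 n 2932
green 378 lid med [575.1 149.1 145.2] off plane 26.3 spot 21 [574.6 150.4 146.2]
blue 383 lid med [581.8  50.4 135.5] off plane 15.3 spot 18 [582.7  50.8 136.6]
red 397 lid med [574.5 249.9 141.5] off plane 22.4 spot 19 [575.6 250.5 143.2]
```

View pics/crop1.png

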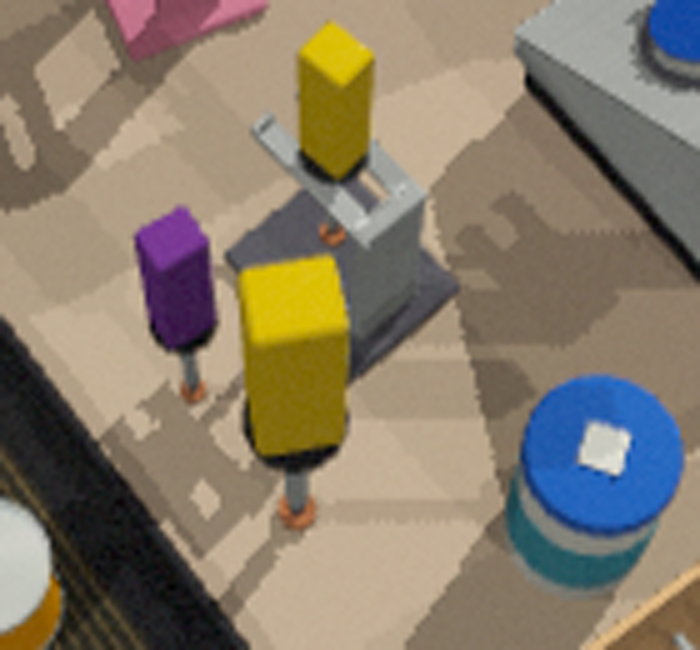

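The crop confirms it. The small yellow thermometer hangs in the grey steel rest at crop (335,100). The larger yellow one (290,350) and the purple one (185,280) are loose decoys. I'm moving up for a wrist view.

```bash
python3 -m inch '[[0,0,0.133,0,0,-6,-1],[0,0,0.133,0,0,-6,-1],[0,0,0,3.2,-4.95,-0.7,-1],[0,0,0,3.2,-4.95,-0.7,-1],[0,0,0,3.2,-4.95,-0.7,-1],[0,0,0,3.2,-4.95,-0.7,-1],[0,0,0,3.2,-4.95,-0.7,-1],[0,0,0,3.2,-4.95,-0.7,-1],[0,0,0,3.2,-4.95,-0.7,-1],[0,0,0,3.2,-4.95,-0.7,-1],[0,0,0,3.2,-4.95,-0.7,-1],[0,0,0,0,0,0,-1]]'
cat > m.py <<'E'
from h import *
p=cam("wrist"); print(p["position"],p["orientation"]); X=cloud(p)
im=cv2.cvtColor(p["img"],cv2.COLOR_RGB2HSV); h,s,v=im[...,0],im[...,1],im[...,2]
def rect(q):
    r=cv2.minAreaRect(q[:,:2].astype(np.float32)); return np.round(r[0],1),np.round(r[1],1),round(r[2],1)
yel=(h>20)&(h<33)&(s>150)&(X[...,2]>235)&(X[...,2]<252)&(X[...,0]<600)
q=X[yel]; print("handle top",len(q),q.mean(0).round(1) if len(q) else 0,rect(q) if len(q)>3 else 0)
near=(abs(X[...,0]-540)<75)&(abs(X[...,1]+157)<60)
f=near&(X[...,2]>125)&(X[...,2]<146)&(s<60)&(v>70)
q=X[f]; print("fork",len(q),q.mean(0).round(1),rect(q))
b=near&(X[...,2]>5)&(X[...,2]<14); q=X[b]; print("plate",len(q),rect(q))
cv2.imwrite("pics/wrist1.png",cv2.resize(p["img"][:,:,::-1],(800,600)))
E
python3 m.py
```

```text
t: 2.7
eef_pos: [453.7, -154.7, 398.1]
tcp_rot: [3.141, -0.001, 0.005]
ft_force: [-0.1, 0.6, -0.6]
opening: 0.999
grip_force: 0.0
[ 520.84638371 -153.88531427  568.29152369] [ 2.89313589e+00 -2.39210367e-04 -1.56588312e+00]
handle top 656 [ 531.8 -155.4  243.8] (array([ 531.9, -155.3]), array([26.8, 22.7]), 12.5)
fork 1164 [ 542.1 -156.   138.5] (array([ 536.5, -156.3]), array([84., 42.]), 5.7)
plate 1344 (array([ 540.2, -156.1]), array([99.7, 85. ]), 5.7)
```

View pics/wrist1.png

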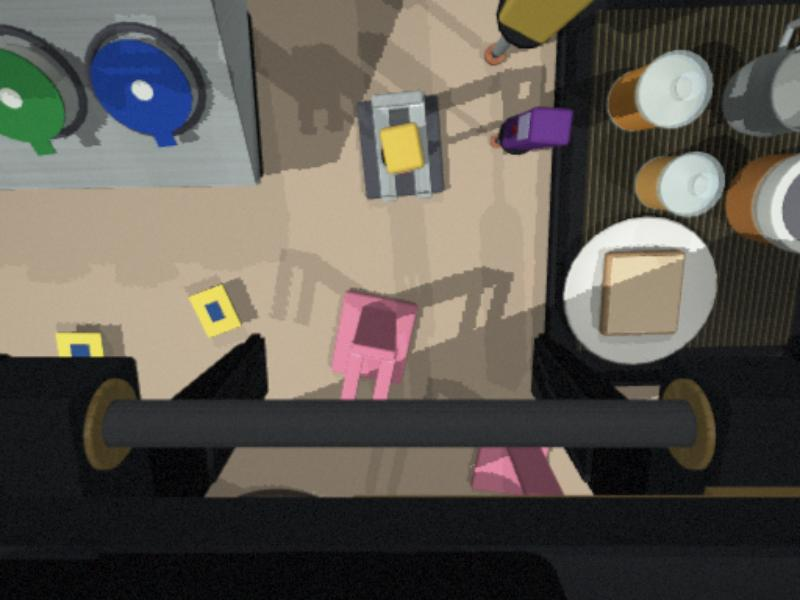

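The wrist view shows the steel rest at (400,148) with the yellow handle turned a few degrees in it. The measured plate is 100x86 mm, the prongs are at z=138 and the handle top is at z=244, all consistent with the given sizes. I'm going to the grasp.

```bash
python3 -m inch '[[0,0,0,3.9,0.05,0,-1],[0,0,0,3.9,0.05,0,-1],[0,0,-0.105,0,0,-2,-1],[0,0,-0.105,0,0,-4,-1],[0,0,0,0,0,-0,-1]]' && python3 m.py
```

```text
t: 3.38
eef_pos: [530.2, -160.2, 460.0]
tcp_rot: [3.139, -0.003, 0.209]
ft_force: [-0.5, -0.1, -0.2]
opening: 1.004
grip_force: 0.0
[ 595.39066428 -145.19461374  630.31022215] [ 2.89541928e+00 -2.47181313e-03 -1.36179629e+00]
handle top 366 [ 533.8 -155.4  243.7] (array([ 533., -156.]), array([26.6, 22.9]), 11.6)
fork 754 [ 548.1 -155.5  138.7] (array([ 536.6, -156.3]), array([84. , 41.9]), 5.7)
plate 1218 (array([ 540.4, -156. ]), array([99.7, 85. ]), 5.6)
```

```bash
python3 -m inch '[[0,0,0,0.3,-0.4,3,-1],[0,0,0,0,0,5.5,-1],[0,0,0,0,0,5.5,-1],[0,0,0,0,0,5,-1],[0,0,0,0,0,0,-1]]'
```

```text
t: 4.05
eef_pos: [530.4, -154.2, 264.3]
tcp_rot: [-3.137, 0.006, 0.208]
ft_force: [0.8, 0.8, 0.7]
opening: 0.998
grip_force: 0.0
```

```bash
python3 -m inch '[[0,0,0,0.15,0.15,0,-1],[0,0,0,0,0,3,-1],[0,0,0,0,0,3,-1],[0,0,0,0,0,2.7,-1],[0,0,0,0,0,0,-1],[0,0,0,0,0,0,-1]]'
```

```text
t: 4.8
eef_pos: [535.1, -155.7, 182.7]
tcp_rot: [3.14, -0.002, 0.21]
ft_force: [-0.4, -0.3, 0.6]
opening: 1.0
grip_force: 0.0
```

```bash
python3 -m inch '[[0,0,0,-0.2,0,0.5,-1],[0,0,0,0,0,0,-1],[0,0,0,0,0,0,1],[0,0,0,0,0,0,1],[0,0,0,0,0,0,1],[0,0,0,0,0,0,1],[0,0,0,0,0,0,1],[0,0,0,0,0,0,1]]'
python3 - <<'E'
from h import *
import time
for i in range(4): s=env.state(); print(s["t"],s["eef_pos"].round(2),s["tcp_rot"].round(4),s["ft_force"].round(2),round(s["opening"],3),s["grip_force"]); cam("top")
E
```

```text
t: 5.8
eef_pos: [532.2, -155.7, 175.6]
tcp_rot: [3.141, -0.0, 0.21]
ft_force: [-0.5, -0.6, -0.3]
opening: 0.424
grip_force: 0.0
5.8 [ 532.23 -155.68  175.65] [ 3.1415 -0.      0.2098] [-0.46 -0.6  -0.34] 0.424 0.0
5.85 [ 532.2  -155.67  175.61] [3.1416 0.     0.2098] [-1.01  0.3   0.46] 0.381 0.0
5.9 [ 532.23 -155.67  175.61] [3.1415 0.     0.2098] [0.35 0.25 0.08] 0.347 0.0
5.95 [ 532.2  -155.67  175.63] [3.1415 0.     0.2098] [ 0.2  -0.43  0.58] 0.299 0.0
```

```bash
python3 -m inch '[[0,0,0,0,0,0,1],[0,0,0,0,0,0,1],[0,0,0,0,0,0,1],[0,0,0,0,0,0,1],[0,0,0,0,0,0,1]]'; python3 -m inch '[[0,0,0,0,0,-0.5,1],[0,0,0,0,0,-0.5,1],[0,0,0,0,0,-0.5,1],[0,0,0,0,0,0,1],[0,0,0,0,0,0,1],[0,0,0,0,0,0,1]]'
```

```text
t: 6.62
eef_pos: [532.2, -155.6, 175.6]
tcp_rot: [3.142, 0.0, 0.21]
ft_force: [0.3, -0.5, -1.1]
opening: 0.251
grip_force: 30.0
t: 7.38
eef_pos: [532.1, -155.7, 190.5]
tcp_rot: [-3.142, 0.0, 0.21]
ft_force: [0.2, -1.5, -2.2]
opening: 0.253
grip_force: 30.0
```

```bash
python3 -m inch '[[0,0,0,-2,-0.22,0,1],[0,0,0,-3,-0.33,0,1],[0,0,0,-3,-0.33,0,1],[0,0,0,0,0,0,1],[0,0,0,0,0,-4,1],[0,0,0,0,0,-6,1],[0,0,0,0,0,-6,1],[0,0,0,0,0,0,1],[0,0,0,0,0,0,1]]'
python3 - <<'E'
from h import *
p=cam("scene"); s=env.state(); print(s["eef_pos"].round(1),s["tcp_rot"].round(3))
X=cloud(p); im=cv2.cvtColor(p["img"],cv2.COLOR_RGB2HSV); h,sa,v=im[...,0],im[...,1],im[...,2]
t=s["eef_pos"]; u=px(p,t).astype(int); print(u)
c=p["img"][max(0,u[1]-60):u[1]+70,max(0,u[0]-70):u[0]+70]
cv2.imwrite("pics/crop2.png",cv2.resize(c[:,:,::-1],None,fx=5,fy=4.6*600/600,interpolation=cv2.INTER_CUBIC)[:600,:800])
E
```

```text
t: 8.5
eef_pos: [452.1, -163.5, 349.7]
tcp_rot: [-3.141, 0.001, 0.21]
ft_force: [0.2, -0.9, -1.5]
opening: 0.252
grip_force: 30.0
[ 452.  -163.5  349.2] [-3.14e+00  2.00e-03  2.10e-01]
[232 141]
```

View pics/crop2.png

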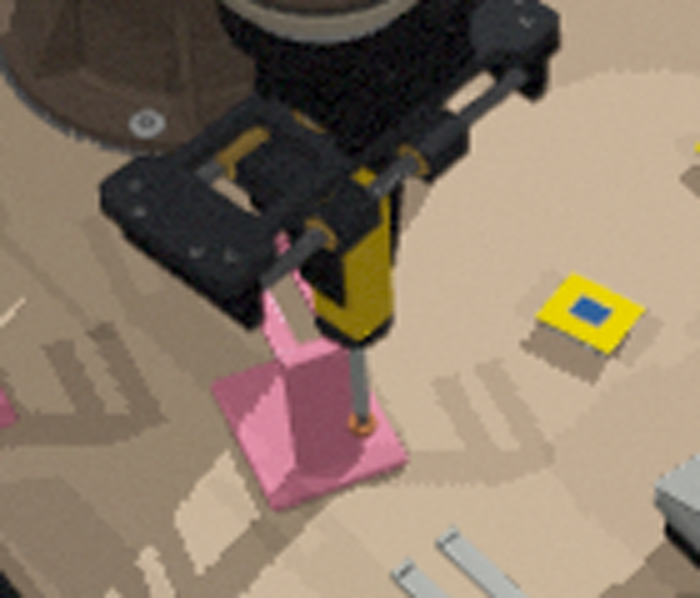

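The thermometer is held straight, with the copper foot visible at crop (360,425). Next I tilt it 30° and hover over the green lid.

```bash
python3 -m inch '[[0,0,0.095,0,0,0,1],[0,0,0.095,0,0,0,1],[0,0.1745,0,0,0,0,1],[0,0.1745,0,0,0,0,1],[0,0.1745,0,0,0,0,1],[0,0,0,0.13,-5.2,1.29,1],[0,0,0,0.13,-5.2,1.29,1],[0,0,0,0.13,-5.2,1.29,1],[0,0,0,0.13,-5.2,1.29,1],[0,0,0,0.13,-5.2,1.29,1],[0,0,0,0.13,-5.2,1.29,1],[0,0,0,0,0,0,1],[0,0,0,0,0,0,1],[0,0,0,0,0,0,1]]'
cat > look.py <<'E'
import sys
from h import *
col=sys.argv[1]
rng={"green":lambda h:(h>45)&(h<80),"blue":lambda h:(h>100)&(h<130),"red":lambda h:(h<5)|(h>172)}
s=env.state(); Rt=R.from_euler('xyz',s["tcp_rot"]).as_matrix(); t=s["eef_pos"]
print("tcp",t.round(1),s["tcp_rot"].round(3),"z_t",Rt[:,2].round(3),"pred tip",(t+137.6*Rt[:,2]).round(1))
for n in ["wrist","scene","top"]:
    p=cam(n); X=cloud(p); im=cv2.cvtColor(p["img"],cv2.COLOR_RGB2HSV); h,sa,v=im[...,0],im[...,1],im[...,2]
    cv2.imwrite(f"pics/{col}_{n}.png",cv2.resize(p["img"][:,:,::-1],(800,600)))
    m=(X[...,0]>480)&(X[...,0]<700)&(X[...,1]>-30)&(X[...,1]<330)&(X[...,2]>90)&(X[...,2]<220)
    for nm in rng:
        l=(m&rng[nm](h)&(sa>120)&(v>40)).astype(np.uint8)
        k,lab,st,ce=cv2.connectedComponentsWithStats(l)
        if k<2: continue
        i=1+np.argmax(st[1:,4])
        if st[i,4]<60: continue
        q=X[lab==i]; cc=np.median(q,axis=0)
        for _ in range(4): q=q[abs((q-cc)@np.array([-.5,-.01,.866]))<4]; cc=q.mean(0)
        nn=np.linalg.svd(q-cc,full_matrices=False)[2][2]; nn*=np.sign(nn[2])
        hull=cv2.convexHull(np.argwhere(lab==i)[:,::-1].astype(np.int32)); f=np.zeros_like(l); cv2.drawContours(f,[hull],-1,1,-1)
        sp=(f>0)&(sa<80)&(v>110)&(abs((X-cc)@nn)<4); ss=X[sp]
        if len(ss): S=ss.mean(0); print(n,nm,st[i,4],"n",nn.round(3),"spot",sp.sum(),S.round(1),"in tool",(Rt.T@(S-t)).round(1),px(p,S))
    tip=t+137.6*Rt[:,2]; print(" tip px",px(p,tip))
    foot=(np.linalg.norm(X-tip,axis=-1)<15)&((h<14)|(h>172))&(sa>90)
    foot&=rng["red"](h)==False if col=="red" else True
    q=X[foot]
    if len(q): print(n,"foot",len(q),q.mean(0).round(1),"in tool",(Rt.T@(q.mean(0)-t)).round(1))
E
python3 look.py green
```

```text
t: 10.3
eef_pos: [491.3, 148.0, 287.2]
tcp_rot: [3.141, -0.523, 0.018]
ft_force: [0.3, 0.1, -1.9]
opening: 0.252
grip_force: 30.0
tcp [491.3 148.  287.2] [ 3.141 -0.523  0.018] z_t [ 0.499  0.009 -0.866] pred tip [560.  149.2 167.9]
wrist green 2884 n [-0.494 -0.059  0.868] spot 83 [574.4 152.5 146.8] in tool [  2.   -3.  163.1] [253. 171.]
wrist blue 3599 n [-0.495 -0.061  0.867] spot 172 [579.1  51.8 135.2] in tool [ -1.3  97.7 174.6] [346. 172.]
wrist red 3851 n [-0.496 -0.059  0.866] spot 184 [571.1 251.2 141.5] in tool [  -2.  -101.8  166.9] [160. 174.]
 tip px [256. 178.]
wrist foot 77 [558.9 149.6 175.2] in tool [  2.7  -0.5 130.8]
scene green 404 n [-0.504 -0.049  0.862] spot 24 [573.8 149.1 146.9] in tool [  1.4   0.3 162.7] [362. 158.]
scene blue 433 n [-0.498 -0.058  0.865] spot 24 [580.6  50.9 136.5] in tool [  0.6  98.6 174.3] [334. 182.]
scene red 392 n [-0.5   -0.052  0.865] spot 20 [571.  249.1 142. ] in tool [ -1.9 -99.7 166.5] [389. 140.]
 tip px [360. 150.]
scene foot 12 [558.3 147.6 176.1] in tool [  2.6   1.6 129.6]
top green 351 n [-0.504 -0.024  0.864] spot 13 [576.7 149.  146.3] in tool [  3.6   0.5 164.7] [171. 147.]
top blue 381 n [-0.507 -0.032  0.861] spot 18 [580.5  50.2 135.1] in tool [ -0.3  99.4 175.4] [202. 148.]
top red 391 n [-0.507 -0.034  0.861] spot 18 [573.6 250.9 141.2] in tool [   0.  -101.5  168.4] [141. 148.]
 tip px [170. 151.]
top foot 6 [561.6 147.9 175.6] in tool [  5.2   1.4 131.7]
```

Run:
```python
from h import *
for n in ["wrist","top","scene"]:
    p=cam(n); X=cloud(p); im=cv2.cvtColor(p["img"],cv2.COLOR_RGB2HSV); h,s,v=im[...,0],im[...,1],im[...,2]
    n0=np.array([-.5,-.01,.866])
    m=(X[...,0]>500)&(X[...,0]<680)&(X[...,1]>-30)&(X[...,1]<330)
    d0=X@n0
    print(n)
    med=np.median(d0[m&(s<60)&(abs(d0+188)<12)])
    g=m&(s<60)&(abs(d0-med)<5); 
    for k in range(6):
        q=X[g]; A=np.c_[q[:,:2],np.ones(len(q))]; c=np.linalg.lstsq(A,q[:,2],rcond=None)[0]
        r=X[...,2]-(X[...,0]*c[0]+X[...,1]*c[1]+c[2]); g=m&(s<60)&(abs(r)<2.5)
    nn=np.array([-c[0],-c[1],1]); nn/=np.linalg.norm(nn); print("slope",g.sum(),nn.round(4),"yaw",np.arctan2(-nn[1],-nn[0]).round(3))
    q=X[g]; r=cv2.minAreaRect(q[:,:2].astype(np.float32)); print("rect",r)
    for nm,hm in [("green",(h>45)&(h<80)),("blue",(h>100)&(h<130)),("red",(h<5)|(h>172))]:
        l=m&hm&(s>120)&(v>40); l=cv2.erode(l.astype(np.uint8),np.ones((3,3)))>0
        l&=(r_:=abs(d0-np.median(d0[l]))<4)
        q=X[l]; A=np.c_[q[:,:2],np.ones(len(q))]; c=np.linalg.lstsq(A,q[:,2],rcond=None)[0]; e=np.array([-c[0],-c[1],1]); e/=np.linalg.norm(e); print(nm,l.sum(),e.round(3),"rms",np.std(q[:,2]-A@c).round(2))
```

```text
wrist
slope 28994 [-0.498  -0.0101  0.8671] yaw 0.02
rect ((589.90234375, 152.34585571289062), (163.69424438476562, 336.7194519042969), 1.2815881967544556)
green 2421 [-0.494 -0.061  0.867] rms 0.84
blue 3141 [-0.495 -0.06   0.867] rms 0.84
red 3357 [-0.495 -0.06   0.867] rms 0.84
top
slope 1953 [-0.5003 -0.0092  0.8658] yaw 0.018
rect ((587.0731201171875, 152.2381591796875), (171.22718811035156, 336.0940246582031), 1.4497692584991455)
green 184 [-0.493 -0.039  0.869] rms 2.29
blue 213 [-0.499 -0.034  0.866] rms 2.21
red 216 [-0.499 -0.027  0.866] rms 2.26
scene
slope 3614 [-0.5001 -0.0094  0.8659] yaw 0.019
rect ((585.8182983398438, 150.67103576660156), (173.4787139892578, 338.5983581542969), 1.0104211568832397)
green 274 [-0.497 -0.049  0.866] rms 1.49
blue 292 [-0.504 -0.055  0.862] rms 1.4
red 255 [-0.501 -0.056  0.864] rms 1.52
```

View pics/green_wrist.png

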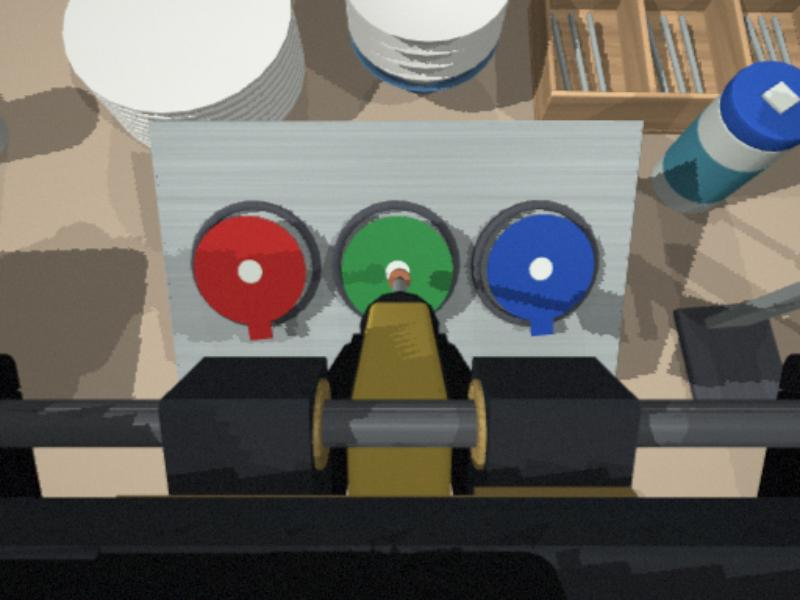

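The image shows the foot at (399,275) right over the green lid's white spot at (398,270), with red at (250,271) and blue at (540,268). The slope normal confirms 30° lean and 0.02 yaw. I'll take a force baseline, then approach.

```bash
cat > f.py <<'E'
from h import *
F=[]
for i in range(6):
    s=env.state(); Rt=R.from_euler('xyz',s["tcp_rot"]).as_matrix(); F.append(Rt.T@s["ft_force"]); env.read_camera("top") if i<5 else 0
F=np.array(F); print("t",s["t"],"tcp",s["eef_pos"].round(2),"rot",s["tcp_rot"].round(3),"F tool",F.mean(0).round(2),"sd",F.std(0).round(2),"along n",(s["eef_pos"]@-Rt[:,2]).round(2))
E
python3 f.py; python3 -m inch '[[0,0,0,0,-0.12,1,1],[0,0,0,0,0,1,1],[0,0,0,0,0,0,1],[0,0,0,0,0,0,1]]'; python3 f.py
```

```text
t 10.85 tcp [491.41 149.07 287.52] rot [ 3.142 -0.524  0.02 ] F tool [-0.72 -0.06  1.48] sd [0.56 0.26 0.5 ] along n 1.87
t: 11.35
eef_pos: [501.4, 150.5, 270.0]
tcp_rot: [3.141, -0.523, 0.02]
ft_force: [-0.1, 1.0, -1.9]
opening: 0.25
grip_force: 30.0
t 11.6 tcp [501.36 150.55 270.38] rot [ 3.142 -0.524  0.02 ] F tool [-0.53 -0.19  1.25] sd [0.56 0.52 0.33] along n -18.16
```

```bash
python3 -m inch '[[0,0,0,0,0.06,0.3,1],[0,0,0,0,0,0,1],[0,0,0,0,0,0,1]]'; python3 f.py;  python3 -m inch '[[0,0,0,0,0,0.25,1],[0,0,0,0,0,0,1],[0,0,0,0,0,0,1]]'; python3 f.py; python3 -m inch '[[0,0,0,0,0,0.2,1],[0,0,0,0,0,0,1],[0,0,0,0,0,0,1]]'; python3 f.py
```

```text
t: 11.98
eef_pos: [502.9, 149.9, 267.5]
tcp_rot: [3.141, -0.523, 0.02]
ft_force: [-0.3, 0.1, -1.5]
opening: 0.253
grip_force: 30.0
t 12.225 tcp [502.89 149.95 267.59] rot [ 3.142 -0.524  0.02 ] F tool [-0.78  0.22  1.37] sd [0.26 0.72 0.45] along n -21.13
t: 12.6
eef_pos: [504.2, 150.0, 265.3]
tcp_rot: [3.141, -0.523, 0.02]
ft_force: [1.0, 1.1, -2.8]
opening: 0.248
grip_force: 30.0
t 12.85 tcp [504.13 149.97 265.42] rot [ 3.142 -0.524  0.02 ] F tool [-0.53  0.15  2.  ] sd [0.35 0.84 0.51] along n -23.62
t: 13.22
eef_pos: [505.2, 150.0, 263.7]
tcp_rot: [3.141, -0.524, 0.02]
ft_force: [0.1, 0.3, -0.3]
opening: 0.249
grip_force: 30.0
t 13.475 tcp [505.15 150.01 263.71] rot [ 3.142 -0.524  0.02 ] F tool [-0.07 -0.01  0.62] sd [0.61 0.45 0.28] along n -25.67
```

Contact on green shows at about 0.9 N, at the expected height. I press 3 mm further and hold.

```bash
python3 -m inch '[[0,0,0,0,0,0.3,1],[0,0,0,0,0,0,1],[0,0,0,0,0,0,1]]'; python3 f.py; python3 look.py green | grep -E "tcp|green|foot|tip"
```

```text
t: 13.85
eef_pos: [506.7, 150.0, 261.2]
tcp_rot: [3.142, -0.524, 0.02]
ft_force: [-1.3, 0.7, 1.1]
opening: 0.252
grip_force: 30.0
t 14.1 tcp [506.67 150.03 261.16] rot [ 3.142 -0.524  0.02 ] F tool [-0.67 -0.24 -2.09] sd [0.78 0.7  0.6 ] along n -28.69
tcp [506.7 150.  261.2] [ 3.142 -0.524  0.02 ] z_t [ 0.5    0.01  -0.866] pred tip [575.5 151.4 142. ]
wrist green 3202 n [-0.496 -0.06   0.866] spot 29 [570.6 148.8 144.4] in tool [ -3.    2.5 133. ] [258. 182.]
 tip px [256. 178.]
wrist foot 81 [572.5 151.8 152.2] in tool [  2.6  -0.4 127.3]
scene green 389 n [-0.497 -0.06   0.866] spot 7 [579.  143.5 149.1] in tool [  6.4   8.  133.1] [362. 160.]
 tip px [363. 159.]
scene foot 10 [571.9 148.6 151.8] in tool [  1.8   2.7 127.3]
top green 325 n [-0.501 -0.033  0.865] spot 4 [573.2 144.7 145.6] in tool [ -0.3   6.6 133.3] [173. 149.]
 tip px [171. 148.]
top foot 5 [576.  148.4 153.9] in tool [  6.4   3.  127.5]
```

View pics/green_wrist.png

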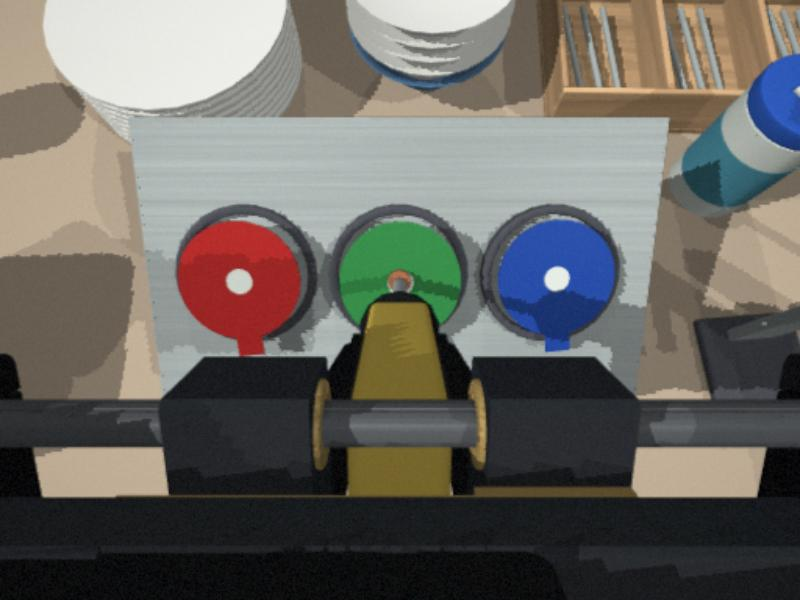

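Green reads about 3.5 N, with the foot at (400,280) covering the white spot. I hold over a second, back off, and measure the other spots.

```bash
python3 -m inch '[[0,0,0,0,0,0,1],[0,0,0,0,0,0,1],[0,0,0,0,0,0,1],[0,0,0,0,0,0,1],[0,0,0,0,0,0,1],[0,0,0,0,0,0,1],[0,0,0,0,0,0,1],[0,0,0,0,0,0,1]]'; python3 f.py; python3 -m inch '[[0,0,0,0,0,-1.5,1],[0,0,0,0,0,-2,1],[0,0,0,0,0,0,1],[0,0,0,0,0,0,1],[0,0,0,0,0,0,1]]'; python3 f.py; python3 look.py green
```

```text
t: 15.25
eef_pos: [506.7, 150.0, 261.1]
tcp_rot: [3.142, -0.524, 0.02]
ft_force: [-1.0, 0.5, 2.3]
opening: 0.248
grip_force: 30.0
t 15.5 tcp [506.65 150.05 261.04] rot [ 3.142 -0.524  0.02 ] F tool [-0.01 -0.1  -1.98] sd [0.29 0.56 0.35] along n -28.66
t: 16.12
eef_pos: [489.1, 149.6, 290.7]
tcp_rot: [3.141, -0.522, 0.02]
ft_force: [-0.3, -0.1, -1.6]
opening: 0.251
grip_force: 30.0
t 16.375 tcp [489.17 149.63 291.07] rot [ 3.141 -0.523  0.02 ] F tool [-1.12  0.04  1.44] sd [0.41 0.34 0.31] along n 6.43
tcp [489.2 149.6 291.1] [ 3.141 -0.523  0.02 ] z_t [ 0.499  0.01  -0.866] pred tip [557.9 151.  171.9]
wrist green 2836 n [-0.494 -0.059  0.867] spot 90 [574.5 151.2 146.7] in tool [1.800e+00 1.000e-01 1.677e+02] [256. 170.]
wrist blue 3521 n [-0.495 -0.061  0.867] spot 172 [579.2  51.9 135.3] in tool [ -1.5  99.4 178.9] [346. 171.]
wrist red 3746 n [-0.496 -0.058  0.866] spot 176 [571.2 251.2 141.5] in tool [ -1.9 -99.9 171.5] [163. 173.]
 tip px [256. 178.]
wrist foot 77 [556.8 151.5 179. ] in tool [  2.6  -0.5 130.8]
scene green 405 n [-0.498 -0.059  0.865] spot 22 [572.6 150.  146.3] in tool [  0.    1.3 167.1] [362. 158.]
scene blue 433 n [-0.5   -0.054  0.865] spot 26 [580.8  50.6 137.1] in tool [  0.8 100.8 178.2] [334. 182.]
scene red 396 n [-0.499 -0.052  0.865] spot 19 [569.1 249.9 140.8] in tool [ -4.1 -98.7 171.1] [389. 140.]
 tip px [361. 148.]
scene foot 13 [557.2 148.7 180.1] in tool [  3.5   2.2 130.1]
top green 354 n [-0.502 -0.035  0.864] spot 19 [573.7 151.9 145.3] in tool [  0.5  -0.7 168.5] [171. 148.]
top blue 380 n [-0.503 -0.031  0.864] spot 20 [580.9  50.1 134.5] in tool [ -0.4 101.3 180.5] [202. 148.]
top red 389 n [-0.502 -0.043  0.864] spot 17 [571.7 252.2 140.5] in tool [  -1.9 -100.9  172.6] [140. 148.]
 tip px [169. 151.]
top foot 7 [560.3 149.1 180.3] in tool [  6.2   1.9 131.5]
```

```bash
python3 -m inch '[[0,0,0,-0.05,5,0,1],[0,0,0,0,5,0,1],[0,0,0,0,0,1.7,1],[0,0,0,0,0,2,1],[0,0,0,0,0,0,1],[0,0,0,0,0,0,1],[0,0,0,0,0,0,1]]'; python3 f.py;  python3 -m inch '[[0,0,0,0,0,0.3,1],[0,0,0,0,0,0,1],[0,0,0,0,0,0,1]]'; python3 f.py
```

```text
t: 17.4
eef_pos: [509.1, 50.3, 259.8]
tcp_rot: [3.141, -0.525, 0.02]
ft_force: [-0.2, 0.7, -1.5]
opening: 0.252
grip_force: 30.0
t 17.65 tcp [509.15  50.15 259.4 ] rot [ 3.141 -0.524  0.02 ] F tool [-0.76  0.15  1.67] sd [0.37 0.6  0.39] along n -30.65
t: 18.02
eef_pos: [510.7, 50.1, 256.4]
tcp_rot: [3.142, -0.523, 0.02]
ft_force: [-1.0, 0.2, -1.1]
opening: 0.25
grip_force: 30.0
t 18.275 tcp [510.69  50.06 256.52] rot [ 3.141 -0.524  0.02 ] F tool [-1.29 -0.06  1.13] sd [0.24 0.41 0.46] along n -33.64
```

```bash
python3 -m inch '[[0,0,0,0,0,0.25,1],[0,0,0,0,0,0,1],[0,0,0,0,0,0,1]]'; python3 f.py;  python3 -m inch '[[0,0,0,0,0,0.2,1],[0,0,0,0,0,0,1],[0,0,0,0,0,0,1]]'; python3 f.py
```

```text
t: 18.65
eef_pos: [511.9, 50.1, 254.3]
tcp_rot: [3.141, -0.523, 0.02]
ft_force: [0.7, -0.5, -2.1]
opening: 0.251
grip_force: 30.0
t 18.9 tcp [511.9  50.1 254.3] rot [ 3.141 -0.523  0.02 ] F tool [-0.98  0.05  1.51] sd [0.45 0.34 0.5 ] along n -36.1
t: 19.27
eef_pos: [512.9, 50.1, 252.6]
tcp_rot: [3.141, -0.524, 0.02]
ft_force: [-1.1, -0.2, 0.5]
opening: 0.251
grip_force: 30.0
t 19.525 tcp [512.93  50.13 252.6 ] rot [ 3.142 -0.524  0.02 ] F tool [-0.75 -0.04 -0.59] sd [0.49 0.24 0.42] along n -38.12
```

```bash
python3 -m inch '[[0,0,0,0,0,0.18,1],[0,0,0,0,0,0,1],[0,0,0,0,0,0,1],[0,0,0,0,0,0,1]]'; python3 f.py
python3 - <<'E'
from h import *
p=cam("wrist"); u=px(p,[578,51,137]).astype(int); c=p["img"][u[1]-50:u[1]+50,u[0]-60:u[0]+60]; cv2.imwrite("pics/blue_c.png",cv2.resize(c[:,:,::-1],(720,600),interpolation=cv2.INTER_CUBIC))
E
python3 -m inch '[[0,0,0,0,0,0,1],[0,0,0,0,0,0,1],[0,0,0,0,0,0,1],[0,0,0,0,0,0,1],[0,0,0,0,0,0,1],[0,0,0,0,0,0,1],[0,0,0,0,0,0,1],[0,0,0,0,0,0,1]]'; python3 f.py
```

```text
t: 20.02
eef_pos: [513.8, 50.1, 251.1]
tcp_rot: [3.142, -0.524, 0.02]
ft_force: [-1.6, 0.1, 2.2]
opening: 0.249
grip_force: 30.0
t 20.275 tcp [513.85  50.15 251.06] rot [ 3.141 -0.524  0.02 ] F tool [-0.89  0.09 -2.33] sd [0.4  0.1  0.61] along n -39.96
t: 21.32
eef_pos: [513.8, 50.1, 251.0]
tcp_rot: [3.142, -0.524, 0.02]
ft_force: [-3.9, -0.4, 1.1]
opening: 0.249
grip_force: 30.0
t 21.575 tcp [513.83  50.16 251.  ] rot [ 3.141 -0.523  0.02 ] F tool [-1.07  0.18 -2.6 ] sd [0.98 0.13 0.64] along n -39.91
```

View pics/blue_c.png

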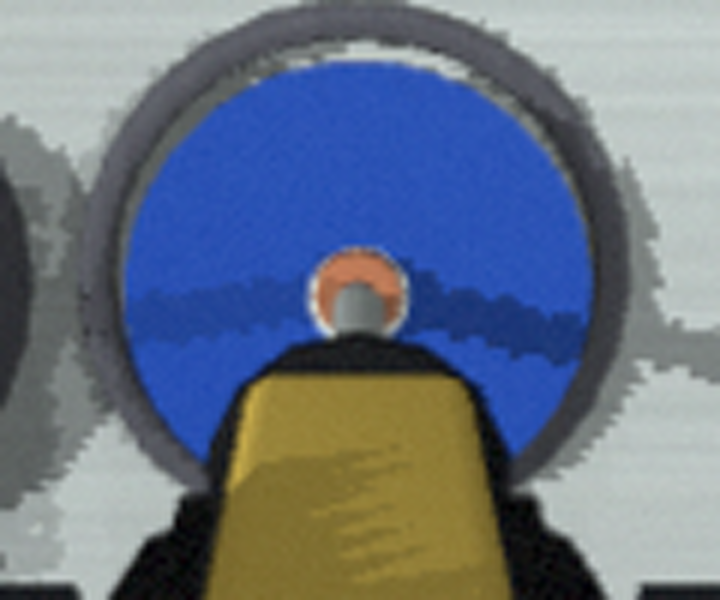

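The foot at (360,290) sits concentric on the blue lid's white spot, and about 4 N was held for 2 s. Next is red.

```bash
python3 -m inch '[[0,0,0,0,0,-1.6,1],[0,0,0,0,0,-3,1],[0,0,0,-0.04,-4.95,0,1],[0,0,0,0,-5,0,1],[0,0,0,0,-5,0,1],[0,0,0,0,-5,0,1],[0,0,0,0,0,1.2,1],[0,0,0,0,0,1.5,1],[0,0,0,0,0,0,1],[0,0,0,0,0,0,1],[0,0,0,0,0,0,1]]'; python3 f.py;  python3 look.py red | grep -E "tcp|red|foot|tip"
```

```text
t: 22.95
eef_pos: [500.2, 248.8, 267.7]
tcp_rot: [-3.141, -0.524, 0.019]
ft_force: [0.5, -0.9, -1.7]
opening: 0.248
grip_force: 30.0
t 23.2 tcp [500.02 249.34 267.52] rot [-3.142 -0.524  0.02 ] F tool [-0.65  0.19  1.44] sd [0.28 0.63 0.55] along n -20.94
tcp [500.  249.3 267.5] [-3.142 -0.524  0.02 ] z_t [ 0.5    0.01  -0.866] pred tip [568.8 250.7 148.4]
wrist red 3176 n [-0.495 -0.06   0.867] spot 39 [576.2 251.8 144.3] in tool [  4.4  -1.  144.8] [255. 172.]
 tip px [256. 178.]
wrist foot 91 [567.3 250.8 155.3] in tool [ 2.200e+00 -1.000e-01  1.308e+02]
scene red 371 n [-0.502 -0.049  0.863] spot 15 [569.3 248.7 140.8] in tool [ -3.4   2.  144.4] [389. 140.]
 tip px [390. 138.]
scene foot 17 [568.2 249.5 154.1] in tool [  2.3   1.2 132.3]
top red 362 n [-0.496 -0.031  0.868] spot 7 [572.5 249.1 140.3] in tool [ -0.9   1.6 146.4] [141. 148.]
 tip px [140. 149.]
top foot 12 [570.2 250.4 153. ] in tool [  3.5   0.3 134.3]
```

```bash
python3 -m inch '[[0,0,0,0,0,0.5,1],[0,0,0,0,0,0,1],[0,0,0,0,0,0,1]]'; python3 f.py;  python3 -m inch '[[0,0,0,0,0,0.25,1],[0,0,0,0,0,0,1],[0,0,0,0,0,0,1]]'; python3 f.py;  python3 -m inch '[[0,0,0,0,0,0.2,1],[0,0,0,0,0,0,1],[0,0,0,0,0,0,1]]'; python3 f.py
```

```text
t: 23.72
eef_pos: [502.6, 249.5, 262.8]
tcp_rot: [3.141, -0.523, 0.02]
ft_force: [-0.4, 0.9, -2.1]
opening: 0.25
grip_force: 30.0
t 23.975 tcp [502.54 249.48 263.  ] rot [ 3.142 -0.524  0.02 ] F tool [-0.7   0.11  1.46] sd [0.48 0.52 0.25] along n -25.95
t: 24.35
eef_pos: [503.8, 249.5, 260.7]
tcp_rot: [3.141, -0.523, 0.02]
ft_force: [-0.1, -0.2, -2.4]
opening: 0.249
grip_force: 30.0
t 24.6 tcp [503.78 249.48 260.79] rot [ 3.141 -0.524  0.02 ] F tool [-1.   -0.17  1.82] sd [0.4  0.38 0.24] along n -28.41
t: 24.98
eef_pos: [504.8, 249.5, 259.1]
tcp_rot: [3.142, -0.524, 0.02]
ft_force: [-1.4, -0.2, -0.4]
opening: 0.25
grip_force: 30.0
t 25.225 tcp [504.8  249.52 259.09] rot [ 3.142 -0.524  0.02 ] F tool [-0.86  0.19 -0.42] sd [0.86 0.35 0.66] along n -30.46
```

Contact at about 2 N. I press 2 mm more and hold.

```bash
python3 -m inch '[[0,0,0,0,0,0.2,1],[0,0,0,0,0,0,1],[0,0,0,0,0,0,1],[0,0,0,0,0,0,1]]'; python3 f.py
python3 - <<'E'
from h import *
p=cam("wrist"); u=px(p,[572,251,142]).astype(int); c=p["img"][u[1]-50:u[1]+50,u[0]-60:u[0]+60]; cv2.imwrite("pics/red_c.png",cv2.resize(c[:,:,::-1],(720,600),interpolation=cv2.INTER_CUBIC))
E
python3 -m inch '[[0,0,0,0,0,0,1],[0,0,0,0,0,0,1],[0,0,0,0,0,0,1],[0,0,0,0,0,0,1],[0,0,0,0,0,0,1],[0,0,0,0,0,0,1],[0,0,0,0,0,0,1],[0,0,0,0,0,0,1]]'; python3 f.py
```

```text
t: 25.72
eef_pos: [505.8, 249.5, 257.4]
tcp_rot: [3.142, -0.524, 0.02]
ft_force: [-1.2, -0.7, 1.9]
opening: 0.253
grip_force: 30.0
t 25.975 tcp [505.8  249.53 257.33] rot [ 3.142 -0.524  0.02 ] F tool [-0.52  0.51 -2.06] sd [0.42 0.35 0.18] along n -32.43
t: 27.02
eef_pos: [505.8, 249.5, 257.3]
tcp_rot: [3.142, -0.524, 0.02]
ft_force: [-1.5, 0.0, 0.6]
opening: 0.25
grip_force: 30.0
t 27.275 tcp [505.8  249.5  257.31] rot [ 3.141 -0.524  0.02 ] F tool [-0.4  -0.24 -1.98] sd [0.45 0.36 0.51] along n -32.42
```

View pics/red_c.png

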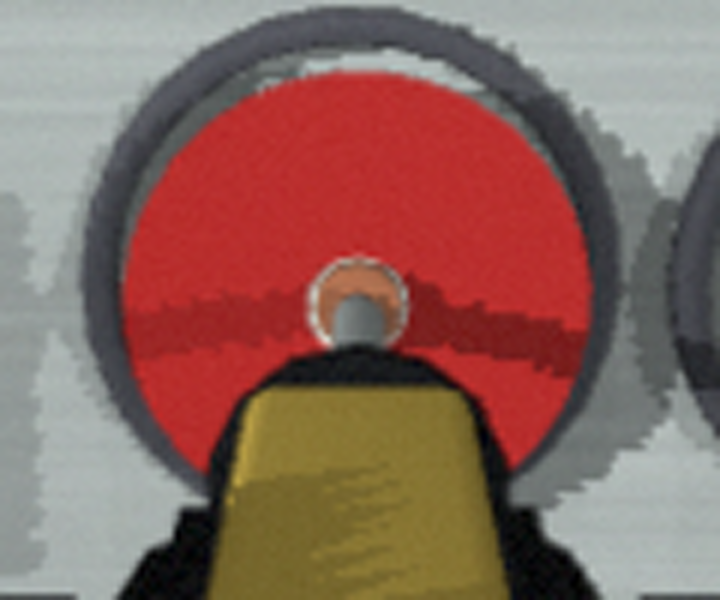

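The foot is concentric on the red spot at (358,303), with about 3.5 N held for over a second. Now I back off, bring the probe upright and return to the rest.

```bash
python3 -m inch '[[0,0,0,0,0,-2,1],[0,0,0,0,0,-4,1],[0,0,0,0,0,-4,1],[0,-0.1745,0,0,0,0,1],[0,-0.1745,0,0,0,0,1],[0,-0.1745,0,0,0,0,1],[0,0,0,0,5.9,0,1],[0,0,0,0,5.9,0,1],[0,0,0,0,5.9,0,1],[0,0,0,0,5.9,0,1],[0,0,0,0,5.9,0,1],[0,0,0,0,5.9,0,1],[0,0,0,0,5.9,0,1],[0,0,-0.095,0,0,0,1],[0,0,-0.095,0,0,0,1],[0,0,0,0,0,0,1],[0,0,0,0,0,0,1],[0,0,0,0,0,0,1]]'; python3 f.py
```

```text
t: 29.52
eef_pos: [464.0, -164.2, 343.9]
tcp_rot: [3.142, 0.0, 0.209]
ft_force: [-0.2, -0.5, -2.2]
opening: 0.252
grip_force: 30.0
t 29.775 tcp [ 464.   -164.28  343.96] rot [ 3.141 -0.     0.21 ] F tool [-0.37 -0.01  1.36] sd [0.53 0.42 0.59] along n 343.92
```

```bash
python3 -m inch '[[0,0,0,-1.28,-0.26,0,1],[0,0,0,0,0,5,1],[0,0,0,0,0,5,1],[0,0,0,0,0,5,1],[0,0,0,0,0,0.35,1],[0,0,0,0,0,0,1],[0,0,0,0,0,0,1],[0,0,0,0,0,0,1]]'; python3 f.py
python3 - <<'E'
from h import *
p=cam("wrist"); X=cloud(p); im=cv2.cvtColor(p["img"],cv2.COLOR_RGB2HSV); h,s,v=im[...,0],im[...,1],im[...,2]
m=(abs(X[...,0]-540)<65)&(abs(X[...,1]+157)<60)
for nm,b in [("plate",m&(X[...,2]>5)&(X[...,2]<14)),("fork",m&(X[...,2]>125)&(X[...,2]<146)&(s<60))]:
    q=X[b]; print(nm,len(q),cv2.minAreaRect(q[:,:2].astype(np.float32)))
cv2.imwrite("pics/entry.png",cv2.resize(p["img"][:,:,::-1],(800,600)))
E
```

```text
t: 30.78
eef_pos: [451.3, -164.7, 191.7]
tcp_rot: [3.14, -0.002, 0.21]
ft_force: [0.4, -0.1, -1.3]
opening: 0.25
grip_force: 30.0
t 31.025 tcp [ 450.99 -164.53  190.69] rot [ 3.141 -0.     0.21 ] F tool [ 0.05 -0.05  1.56] sd [0.39 0.63 0.67] along n 190.47
plate 3652 ((540.5551147460938, -155.77996826171875), (99.8037109375, 85.02793884277344), 5.777561664581299)
fork 6060 ((536.9320068359375, -156.10748291015625), (84.29202270507812, 42.07636260986328), 5.685441970825195)
```

View pics/entry.png

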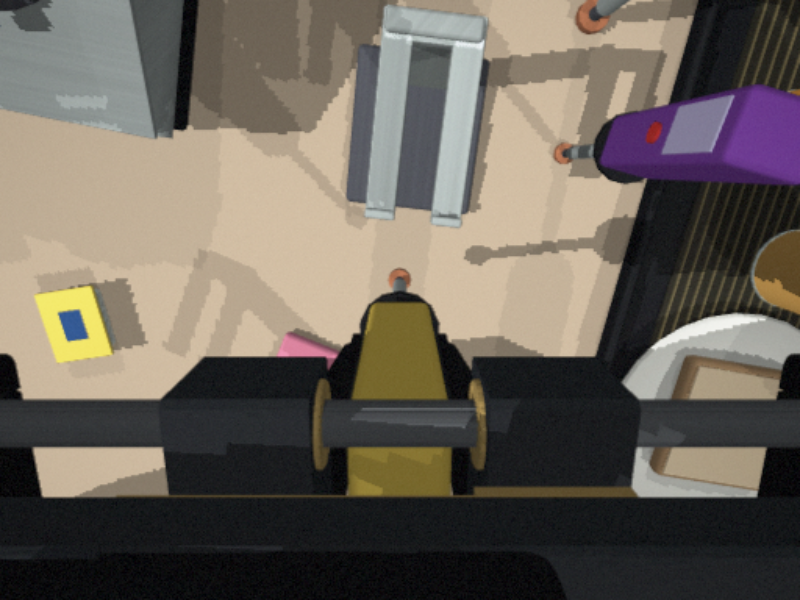

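The fork's open end is at (413,215), facing the probe foot at (400,278), and the axis matches the plan. I slide in.

```bash
python3 -m inch '[[0,0,0,2,0.22,0,1],[0,0,0,2,0.22,0,1],[0,0,0,2,0.22,0,1],[0,0,0,1.95,0.22,0,1],[0,0,0,0,0,0,1],[0,0,0,0,0,0,1],[0,0,0,0,0,0,1]]'; python3 f.py
```

```text
t: 31.95
eef_pos: [529.9, -156.6, 190.5]
tcp_rot: [-3.142, 0.0, 0.21]
ft_force: [-0.4, 0.1, -1.9]
opening: 0.247
grip_force: 30.0
t 32.2 tcp [ 530.33 -156.66  190.57] rot [ 3.141 -0.     0.21 ] F tool [-0.44  0.07  1.62] sd [0.3  0.22 0.42] along n 190.48
```

```bash
python3 -m inch '[[0,0,0,0,0,0.7,1],[0,0,0,0,0,0.6,1],[0,0,0,0,0,0,1],[0,0,0,0,0,0,1],[0,0,0,0,0,0,1]]'; python3 f.py; python3 -m inch '[[0,0,0,0,0,0.12,1],[0,0,0,0,0,0,1],[0,0,0,0,0,0,1]]'; python3 f.py
```

```text
t: 32.83
eef_pos: [530.6, -156.6, 177.6]
tcp_rot: [3.141, -0.0, 0.21]
ft_force: [-0.1, -0.0, -2.4]
opening: 0.25
grip_force: 30.0
t 33.075 tcp [ 530.52 -156.57  177.52] rot [ 3.141 -0.     0.21 ] F tool [-0.12  0.27  1.69] sd [0.66 0.53 0.49] along n 177.43
t: 33.45
eef_pos: [530.5, -156.6, 176.2]
tcp_rot: [3.141, 0.0, 0.21]
ft_force: [-0.6, 0.2, -1.4]
opening: 0.25
grip_force: 30.0
t 33.7 tcp [ 530.49 -156.54  176.24] rot [3.142 0.    0.21 ] F tool [ 0.09 -0.05  1.45] sd [0.34 0.28 0.54] along n 176.25
```

```bash
python3 -m inch '[[0,0,0,0,0,0.08,1],[0,0,0,0,0,0,1],[0,0,0,0,0,0,1]]'; python3 f.py; python3 -m inch '[[0,0,0,0,0,0.05,1],[0,0,0,0,0,0,1],[0,0,0,0,0,0,1]]'; python3 f.py
```

```text
t: 34.08
eef_pos: [530.6, -156.6, 175.5]
tcp_rot: [3.141, -0.0, 0.21]
ft_force: [0.1, 0.2, 0.6]
opening: 0.253
grip_force: 30.0
t 34.325 tcp [ 530.56 -156.6   175.58] rot [ 3.141 -0.     0.21 ] F tool [-0.35 -0.4  -1.39] sd [0.45 0.37 0.65] along n 175.41
t: 34.7
eef_pos: [530.6, -156.6, 175.6]
tcp_rot: [3.141, -0.0, 0.21]
ft_force: [-1.9, 0.4, 8.3]
opening: 0.251
grip_force: 30.0
t 34.95 tcp [ 530.58 -156.59  175.54] rot [ 3.141 -0.     0.21 ] F tool [-1.58 -1.01 -7.57] sd [0.33 0.24 0.39] along n 175.19
```

The collar is seated on the prongs. I relax, open and rise.

```bash
python3 -m inch '[[0,0,0,0,0,-0.07,1],[0,0,0,0,0,0,1],[0,0,0,0,0,0,0.3],[0,0,0,0,0,0,0],[0,0,0,0,0,0,-0.3],[0,0,0,0,0,0,-1],[0,0,0,0,0,0,-1],[0,0,0,0,0,0,-1],[0,0,0,0,0,0,-1],[0,0,0,0,0,0,-1]]'; python3 f.py
```

```text
t: 36.2
eef_pos: [530.5, -156.6, 175.6]
tcp_rot: [3.141, 0.0, 0.21]
ft_force: [0.4, 0.0, -0.2]
opening: 0.986
grip_force: 0.0
t 36.45 tcp [ 530.51 -156.56  175.66] rot [ 3.142 -0.     0.21 ] F tool [-0.01  0.05 -0.12] sd [0.28 0.35 0.26] along n 175.63
```

```bash
python3 -m inch '[[0,0,0,0,0,-3,-1],[0,0,0,0,0,-5,-1],[0,0,0,0,0,-5,-1],[0,0,0,0,0,-5,-1],[0,0,0,-5,0,-3,-1],[0,0,0,-5,0,0,-1],[0,0,0,0,0,0,-1],[0,0,0,0,0,0,-1],[0,0,0,0,0,0,-1]]'
python3 - <<'E'
from h import *
p=cam("scene")
p2=cam("wrist"); X=cloud(p2); im=cv2.cvtColor(p2["img"],cv2.COLOR_RGB2HSV); h,s=im[...,0],im[...,1]
q=X[(h>20)&(h<33)&(s>150)&(X[...,2]>235)&(X[...,2]<252)&(X[...,0]<600)]; print(q.mean(0).round(1),cv2.minAreaRect(q[:,:2].astype(np.float32)))
cv2.imwrite("pics/final.png",cv2.resize(p["img"][:,:,::-1],(800,600)))
E
```

```text
t: 37.58
eef_pos: [433.4, -177.3, 385.2]
tcp_rot: [-3.141, 0.0, 0.21]
ft_force: [-0.9, -0.7, 0.6]
opening: 1.001
grip_force: 0.0
[ 529.5 -155.8  243.7] ((529.7276000976562, -156.08447265625), (26.866392135620117, 23.03540802001953), 11.847500801086426)
```

View pics/final.png

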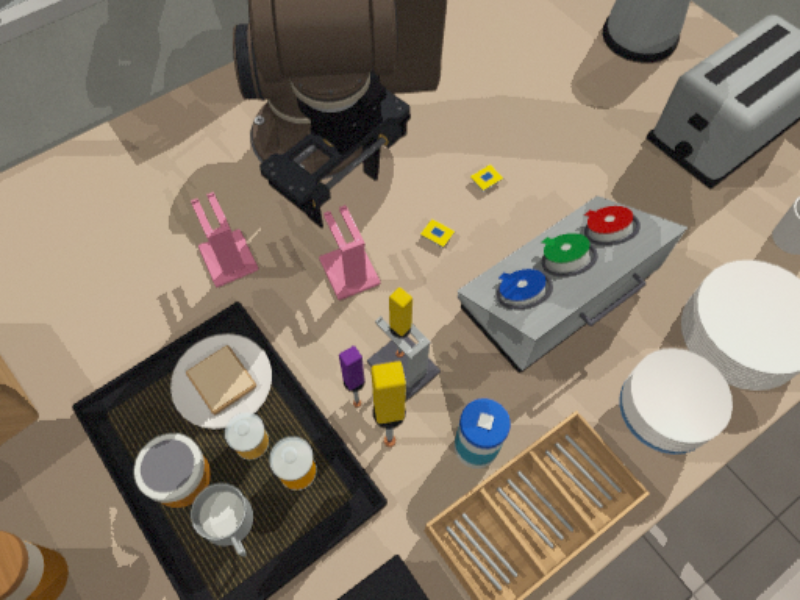

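The thermometer hangs upright in its rest at (400,312), with its handle top at z=244, the same as at the start. Everything else is unmoved and the gripper is clear.

```bash
python3 -c "
from cell import env
print(env.job_done())"
```

```text
the job is handed in; nothing more can be done
None
```

I checked the green, blue and red pots in that order, each at about 3.5–4 N for over a second on the white spot; the thermometer is back in its rest, nothing else looks moved in the final picture, and I handed the job in at about 38 s of the 72 s allowed.

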